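Rebalance a loaded swing-out centrifuge rotor

TASK

The six bottles in this centrifuge rotor were loaded out of balance: rearrange them so that every bottle stands straight across the hub from its twin, all six upright on the floors of the rotor buckets and one to a bucket, with the spare bucket in the bench stand (free for parking a bottle on the way) empty again at the end. Carry the bottles upright, lower them into the buckets rather than dropping them, and leave the wash bottle and the beaker alone.

Things in the scene. Friction and masses are not known exactly. Their poses are not given: they have to be found in the camera images.
- rotor: fixed swing-out rotor, dark hub and arms, 0.31 m wide. Origin: on its axis at bench level, z up. Six equal aluminium buckets, centres 120 mm from the axis at 0, 60 .. 300 degrees from its x axis; opposite ones are 240 mm apart. Bucket: inside 58 mm wide, rim 72 mm outside; flat floor 20 mm, rim 62 mm above the bench. Arms lie below the rims; nut in the middle 79 mm high, 56 mm wide
- stand: grey plastic block 94 mm square, 16 mm thick, fixed on the bench, with one spare empty bucket fixed in its middle, the same as those of the rotor (inside diameter 58 mm, floor 20 mm and rim 62 mm above the bench). Origin: on the bucket axis at the bench top, z up
- tall_a_mid (a point): one of the two tall straight bottles (150 g), loose, at the start standing in one of the rotor buckets; white, round, flat underside; straight 42 mm body with a 36 mm blue cap, a little narrower than the body (22 mm high); 132 mm high over all. Point: its centre, on the axis 66 mm above the underside; z is up its axis
- tall_b_mid (a point): the other of the two tall straight bottles (150 g), loose, at the start standing in one of the rotor buckets; white, round, flat underside; straight 42 mm body with a 36 mm blue cap, a little narrower than the body (22 mm high); 132 mm high over all. Point: its centre, on the axis 66 mm above the underside; z is up its axis
- narrow_a_mid (a point): one of the two narrow-necked bottles (110 g), loose, at the start standing in one of the rotor buckets; white, round, flat underside; 42 mm body up to 78 mm, then a shoulder and a narrow blue cap 26 mm in diameter (from 90 mm up); 110 mm high over all. Point: its centre, on the axis 55 mm above the underside; z is up its axis
- narrow_b_mid (a point): the other of the two narrow-necked bottles (110 g), loose, at the start standing in one of the rotor buckets; white, round, flat underside; 42 mm body up to 78 mm, then a shoulder and a narrow blue cap 26 mm in diameter (from 90 mm up); 110 mm high over all. Point: its centre, on the axis 55 mm above the underside; z is up its axis
- wide_a_mid (a point): one of the two short wide-capped bottles (120 g), loose, at the start standing in one of the rotor buckets; white, round, flat underside; 42 mm body up to 64 mm, then a broad overhanging blue cap 54 mm in diameter and 24 mm high, slightly ribbed; 88 mm high over all. Point: its centre, on the axis 44 mm above the underside; z is up its axis
- wide_b_mid (a point): the other of the two short wide-capped bottles (120 g), loose, at the start standing in one of the rotor buckets; white, round, flat underside; 42 mm body up to 64 mm, then a broad overhanging blue cap 54 mm in diameter and 24 mm high, slightly ribbed; 88 mm high over all. Point: its centre, on the axis 44 mm above the underside; z is up its axis
- washbottle_mid (a point): bystander: clear plastic wash bottle, 60 mm in diameter, about 180 mm high with its bent spout, standing loose on the bench to one side. Point: on its axis, 65 mm above the bench
- beaker_mid (a point): bystander: glass beaker, 72 mm in diameter at the rim, 95 mm high, standing loose on the bench to the other side. Point: on its axis, 47.5 mm above the bench
Mind the look-alikes: they are no part of the job. What is shaped like the part that bears wide_a_mid but turquoise or yellow is not meant.

How it is judged:
By the outcome, as a careful person would: the job done as asked, in the order asked, and still so for the second after the job is handed in, with the robot touching nothing.
It also fails if it takes over 99 s, if anything falls off the work surface, if the arm or the gripper's body presses on something with over 40 N, if the wrist force passes 120 N, or if a joint passes its speed limit or range.

ROBOT

A 6-joint arm with a two-finger parallel gripper is mounted at the origin on the work surface. World frame = base frame: x ahead of the robot, y to its left, z up, the work surface at z = 0. Lengths are in m, angles in rad, forces in N, time in s.
With the tool pointing down it reaches from about 0.25 to 0.8 m from the base axis. Payload 3.9 kg.
Tool frame: the origin (TCP) lies where the fingers leave the gripper's body, on its centre line; the fingertips stand 73 mm ahead of it and the grasp point (between the pads) lies env.grasp_offset ahead of it (env.grasp_offset is the distance from the TCP to the grasp point, in m); z points along the fingers, y is the line along which they close (so a half turn about z gives the same grasp; the last joint's range is limited). The gripper opens to 85 mm and grips with 20 to 120 N. Pads are 22 mm wide; open, the fingers measure 114 mm over their backs; the gripper's body (76 mm by 85 mm) begins 54 mm behind the grasp point. The pads swing forward as they close: fully open they stand 13 mm farther back than shut.
Start: joints at [1.303, 0.26, -0.138, 1.173, 0, 1.571], TCP at [0.139, 0.506, 0.304] pointing down, gripper open.
Joint ranges: [-2.78, 2.78], [-0.83, 1.72], [-1.28, 1.37], [-1.9, 2.12], [-1.57, 1.48], [-3.14, 3.14]. Speed limits (rad/s): [2.57, 2.57, 3.14, 3.14, 3.14, 3.14].

INTERFACE

Orientations are given as a unit quaternion [x, y, z, w].
In Python, from cell import env, eyes, ticket gives the robot as it stands. The module is installed in compiled form; this text tells all that it offers.
- The arm moves only by the tool move_arm, never from a script. Its argument "rows" is a list of rows, each a list of 5 numbers: the shift along the tool's x, y, z in m, then the turn about the tool's z in rad, then the opening, from -1 (shut) to 1 (fully open). In form: [[x, y, z, roll, hand], ...]. A call has 1 to 12 rows; each row is the pose to reach, as a shift and turn from the pose commanded when the call began, along the tool's axes at that moment; what a row does not reach only later rows make up. A row lasts 1/10 s, in which the tool goes at most 50 mm and 8.59 degrees, less where a joint would pass 70% of its speed; a pose out of reach is approached as far as the arm can. A call with a gripper value outside its range is refused whole. The fingers move at their own pace and stop on an object; "newtons" is the grip in N (left out, the last holds). Time passes only in rows, so rows that repeat a pose let the fingers close. It gives the time, the measured TCP pose, the force, the opening and the grip force at its end, in the units of the state.
- env.get_state(): the state, without advancing time (a new reading comes with each control period).
- eyes.capture(name): name is "scene" or "top" or "wrist"; returns the picture (480x640x3 uint8, red, green, blue); there is no depth.
- eyes.calibration(name): a dict with "fx", "fy", "cx", "cy" (pixels), "dist" ([k1, k2, p1, p2, k3] as OpenCV has them; the pictures are not rectified), "R" (3x3) and "t" (3): a world point X has camera coordinates R X + t; the wrist camera has in their place "mount" (4x4, takes a point from camera to tool coordinates, whose origin is the TCP and whose axes are the flange's). Camera axes: x right, y down, z forward; pixel columns grow to the right and rows downward; lengths in m; the calibration is good to about 2 mm. A picture is of the moment at which its call begins: read the wrist's pose just before it. calibration takes no time and is no camera call.
- ticket.sign_off(): hands the job in; it is judged then, once.
The state is a dict: "clock": time; "joint_pos": joint angles; "dq": joint speeds; "joint_torque": joint torques, N m; "ee_pos": TCP position; "eef_rot": TCP orientation; "contact_force": force on the tool from outside, world axes, zero at the start; "wrist_torque": the same for the moment, N m; "opening": finger opening in m; "grasp_force": force on a finger pad.
Only numpy, scipy, OpenCV 4.12 (cv2) and the standard library are available. Lean on these libraries where they do the work, as an engineer would, in place of code of your own. Each camera call takes 0.05 s, during which the arm holds its last target. There are 200 camera calls.

## Working session

There is one attempt and no reset: what is moved stays moved. The work goes in short steps, Python scripts to look and compute and a tool call to move; the robot and the scene stay as the last step left them, time stands still between calls to the robot, and variables do not carry over. Pictures are saved under pics/ and viewed, at most 14 in all, crops included, and the job is handed in when it is done.

Besides the shell and the picture viewer there is one more tool, called after "Call:" as name(argument=value, ...), one argument or row to a line, values as JSON. move_arm: Moves the arm, as the interface text tells. Its arguments: {"type":"object","properties":{"rows":{"type":"array"},"newtons":{"type":"number"}},"required":["rows"]}

```bash
mkdir -p pics
python3 - <<'E'
from cell import env,eyes,ticket
import cv2,json
s=env.get_state();print(s,env.grasp_offset)
for n in("scene","top","wrist"):
    im=eyes.capture(n);cv2.imwrite(f"pics/{n}0.png",im[:,:,::-1]);print(n,eyes.calibration(n))
E
```

```text
{'clock': 0.0, 'joint_pos': array([ 1.30300872e+00,  2.60710551e-01, -1.39369748e-01,  1.17267654e+00,
        2.94974795e-05,  1.57077465e+00]), 'dq': array([-9.54257709e-05, -1.79303142e-03,  6.01146008e-04,  8.11033878e-04,
        5.92212897e-04,  5.15587312e-04]), 'joint_torque': array([ 6.62867151e-04, -4.05680001e+01,  2.53919756e+01,  1.86698895e-02,
        7.08117068e-05,  2.48655645e-06]), 'ee_pos': array([0.13876757, 0.50578138, 0.30305058]), 'eef_rot': array([ 1.33483306e-01,  9.91050577e-01, -9.69510355e-04, -1.45485420e-04]), 'contact_force': array([ 0.54505206, -0.4606942 ,  0.19595756]), 'wrist_torque': array([-0.01199096,  0.03026808, -0.01294822]), 'grasp_force': 0.0, 'opening': 0.08562157425407678} 0.0539
scene {'fx': 518.7766844330615, 'fy': 518.7766844330615, 'cx': 314.5030193137251, 'cy': 238.62861230289226, 'dist': array([0.02492549, 0.        , 0.        , 0.        , 0.        ]), 'R': array([[ 0.54923765,  0.83559549,  0.01087059],
       [ 0.55741033, -0.35663266, -0.74973787],
       [-0.62260077,  0.41784365, -0.66164565]]), 't': array([-0.34113024, -0.2
[... 246 characters left out ...]
, -0.01501787],
       [-0.99618207,  0.02245728, -0.08436205],
       [ 0.08467072,  0.01316666, -0.99632199]]), 't': array([0.01446653, 0.62614567, 1.11577598])}
wrist {'fx': 392.86175605560015, 'fy': 392.86175605560015, 'cx': 321.7267695367801, 'cy': 233.2310828463176, 'dist': array([-0.0061006,  0.       ,  0.       ,  0.       ,  0.       ]), 'mount': array([[ 1.50965440e-03, -9.51391415e-01, -3.07980676e-01,
         7.89870787e-02],
       [ 9.99998635e-01,  1.64294715e-03, -1.73496207e-04,
         1.90680378e-04],
       [ 6.71058776e-04, -3.07979993e-01,  9.51392597e-01,
        -7.01647204e-02],
       [ 0.00000000e+00,  0.00000000e+00,  0.00000000e+00,
         1.00000000e+00]])}
```

View pics/top0.png

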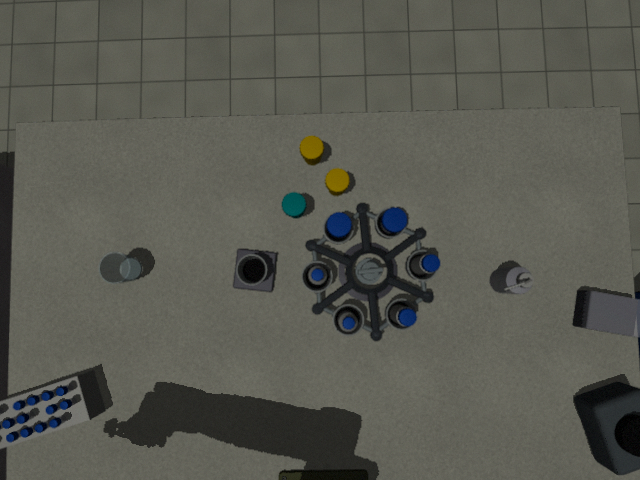

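View pics/scene0.png

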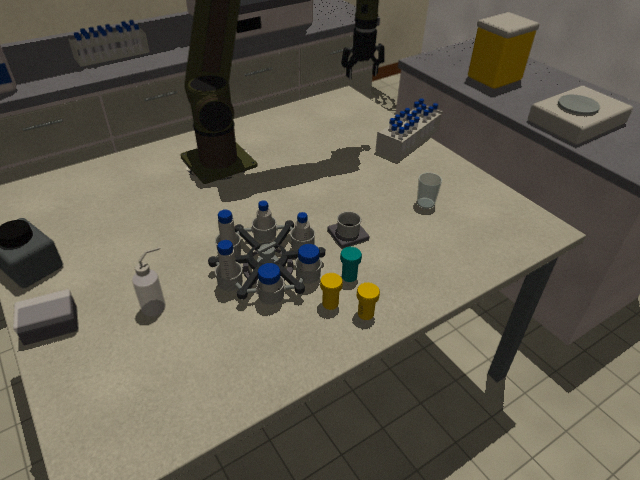

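The top view shows the rotor hub at (370,269), with two broad blue caps at (340,225) and (393,221), two tall bottles at (430,262) and (404,315), and two narrow caps at (348,322) and (318,274). The stand bucket is at (254,269). The lookalikes are turquoise (293,204) and yellow (312,148) and (337,180). The wide bottles meant are the blue-capped ones in the rotor. The wash bottle is at (516,279) and the beaker at (120,268).

```bash
cat > h.py <<'E'
import numpy as np,cv2
from cell import env,eyes
from scipy.spatial.transform import Rotation as Ro
def pose(name,s=None):
    c=eyes.calibration(name)
    if name!="wrist": R=np.array(c["R"]).T; return c,R,-R@c["t"]
    s=s or env.get_state(); T=Ro.from_quat(s["eef_rot"]).as_matrix(); M=np.array(c["mount"])
    return c,T@M[:3,:3],T@M[:3,3]+s["ee_pos"]
def ray(P,px,z):
    c,R,o=P
    K=np.array([[c["fx"],0,c["cx"]],[0,c["fy"],c["cy"]],[0,0,1]])
    u=cv2.undistortPoints(np.array([[px]],float),K,np.array(c["dist"]))[0,0]
    d=R@np.array([u[0],u[1],1]); return (o+d*(z-o[2])/d[2])[:2]
def proj(P,X):
    c,R,o=P
    K=np.array([[c["fx"],0,c["cx"]],[0,c["fy"],c["cy"]],[0,0,1]])
    rv=cv2.Rodrigues(R.T)[0]
    return cv2.projectPoints(np.array(X,float).reshape(-1,1,3),rv,-R.T@o,K,np.array(c["dist"]))[0][:,0]
def blobs(im,lo,hi,amin=40):
    m=cv2.inRange(cv2.cvtColor(im,cv2.COLOR_RGB2HSV),lo,hi)
    n,_,st,ce=cv2.connectedComponentsWithStats(m)
    return [(ce[i],st[i]) for i in range(1,n) if st[i][4]>=amin]
E
python3 - <<'E'
from h import *
im=cv2.imread("pics/top0.png")[:,:,::-1].copy()
P=pose("top")
for c,s in blobs(im,(105,120,50),(125,255,255)):
    if c[0]>250: print(c.round(1),s,[ray(P,c,z).round(4) for z in(.108,.130,.152)])
tips=[(362,208),(420,233),(429,296),(376,335),(317,309),(311,245)]
w=np.array([ray(P,t,.045) for t in tips]);print(w.round(3),w.mean(0),np.linalg.norm(w-w.mean(0),axis=1))
print("stand",ray(P,(254,269),.062))
cv2.imwrite("pics/crop.png",cv2.resize(im[185:350,225:450],None,fx=3.5,fy=3.5,interpolation=2)[:,:,::-1])
E
```

```text
[394.3 219.3] [382 207  26  25 493] [array([ 0.6673, -0.1692]), array([ 0.6644, -0.166 ]), array([ 0.6616, -0.1627])]
[338.7 224.1] [326 212  26  25 486] [array([ 0.6596, -0.0482]), array([ 0.6569, -0.0475]), array([ 0.6542, -0.0468])]
[430.8 262.6] [423 254  17  18 243] [array([ 0.5715, -0.2445]), array([ 0.5706, -0.2397]), array([ 0.5697, -0.2349])]
[317.2 274.4] [311 269  13  12 120] [array([0.5516, 0.001 ]), array([0.5511, 0.0007]), array([5.506e-01, 4.000e-04])]
[407.1 317. ] [398 308  19  19 247] [array([ 0.4565, -0.1892]), array([ 0.4581, -0.1856]), array([ 0.4596, -0.1819])]
[348.3 322.6] [343 317  12  12 121] [array([ 0.4472, -0.0634]), array([ 0.449 , -0.0624]), array([ 0.4507, -0.0613])]
[[ 0.704 -0.105]
 [ 0.643 -0.236]
 [ 0.498 -0.251]
 [ 0.413 -0.128]
 [ 0.474  0.004]
 [ 0.621  0.015]] [ 0.55876803 -0.11692795] [0.14530727 0.1457498  0.14714667 0.14594065 0.14742934 0.14535476]
stand [0.56771522 0.14398627]
```

View pics/crop.png

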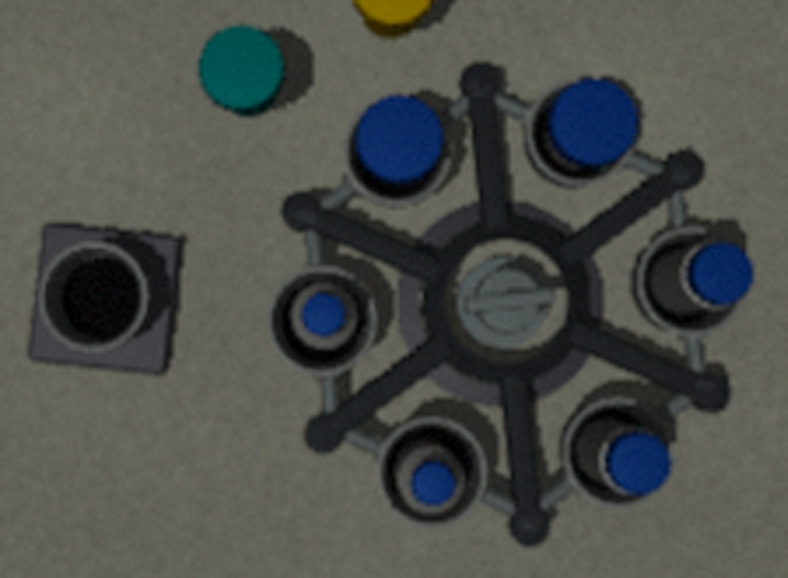

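The crop confirms the bucket order around the rotor: W0, W1 (blue broad caps), T2, T3, N4, N5. The cheapest plan is W0→stand, T2→bucket 0, N4→bucket 2, stand→bucket 4.

Run:
```python
from h import *
P=pose("top")
f=lambda p,z:ray(P,(p[0]/3.5+225-.36,p[1]/3.5+185-.36),z)
r=np.array([f(p,.062) for p in [(397,150),(586,132),(690,280),(615,450),(432,470),(322,318)]])
c=r.mean(0);d=r-c;print(c,np.linalg.norm(d,axis=1))
a=np.unwrap(np.arctan2(d[:,1],d[:,0]))+np.arange(6)*np.pi/3;print(np.degrees(a));p=a.mean()
for i in range(6):print(i,(c+.12*np.array([np.cos(p-i*np.pi/3),np.sin(p-i*np.pi/3)])).round(4),r[i].round(4))
print("nut",f((505,298),.079),"stand",f((97,296),.062), "turq",f((241,62),.088))
```

```text
[ 0.55952794 -0.11616265] [0.11944054 0.12001804 0.11828495 0.11776857 0.11919028 0.11944806]
[34.82128123 33.04710435 34.71624584 34.0672782  34.67800299 34.54478111]
0 [ 0.6586 -0.0485] [ 0.6576 -0.048 ]
1 [ 0.6677 -0.1682] [ 0.6665 -0.1706]
2 [ 0.5686 -0.2358] [ 0.5693 -0.234 ]
3 [ 0.4604 -0.1838] [ 0.462  -0.1821]
4 [ 0.4514 -0.0641] [ 0.4518 -0.0652]
5 [0.5505 0.0035] [0.5501 0.0029]
nut [ 0.55985979 -0.11337785] stand [0.56731802 0.14771634] turq [0.71316639 0.05058347]
```

Call:
move_arm(
  rows=[
    [-0.324,-0.198,0,-0.2557,1],
    [-0.648,-0.397,0,-0.2557,1],
    [-0.648,-0.397,0,-0.2557,1],
    [-0.648,-0.397,0,-0.2557,1],
    [-0.648,-0.397,0,-0.2557,1],
    [-0.648,-0.397,0,-0.2557,1],
    [-0.648,-0.397,0,-0.2557,1],
    [-0.648,-0.397,0,-0.2557,1],
    [-0.648,-0.397,0,-0.2557,1],
    [-0.648,-0.397,0,-0.2557,1],
    [-0.648,-0.397,0,-0.2557,1],
    [-0.648,-0.397,0,-0.2557,1],
  ],
)

```text
clock: 1.35
ee_pos: [0.5482, 0.0691, 0.3037]
eef_rot: [0.006, 1.0, 0.0, -0.0]
contact_force: [0.7, 1.7, -0.1]
opening: 0.0855
grasp_force: 0.0
```

Call:
move_arm(
  rows=[
    [-0.111,-0.117,0,-0.012,1],
    [-0.111,-0.117,0,-0.012,1],
    [-0.111,-0.117,0,-0.012,1],
    [-0.111,-0.117,0,-0.012,1],
    [-0.111,-0.117,0,-0.012,1],
    [-0.111,-0.117,0,-0.012,1],
  ],
)

```text
clock: 1.95
ee_pos: [0.6559, -0.0467, 0.3034]
eef_rot: [-0.0, 1.0, 0.0, -0.001]
contact_force: [-0.5, 0.2, 0.5]
opening: 0.0853
grasp_force: 0.0
```

Run:
```python
from h import *
s=env.get_state();im=eyes.capture("wrist");P=pose("wrist",s);print(s["ee_pos"],s["eef_rot"],s["joint_pos"])
cv2.imwrite("pics/w1.png",im[:,:,::-1])
for c,st in blobs(im,(105,120,40),(125,255,255),150): print(c.round(1),st,ray(P,c,.108).round(4))
```

```text
[ 0.65591933 -0.04670037  0.30338711] [-3.94430223e-05  9.99999452e-01  3.87752494e-04 -9.71330368e-04] [-7.13177058e-02  4.96701528e-01  2.26059262e-01  1.30214707e+00
  6.35026027e-04 -7.13972247e-02]
[406.6  58.6] [ 383   34   47   51 1635] [0.5483 0.0063]
[11.8 97.3] [   0   64   30   64 1417] [ 0.5712 -0.2455]
[320.1 222. ] [ 283  190   76   61 3432] [ 0.6542 -0.0475]
[167.7 232.2] [ 138  198   58   75 2196] [ 0.6619 -0.1558]
```

View pics/w1.png

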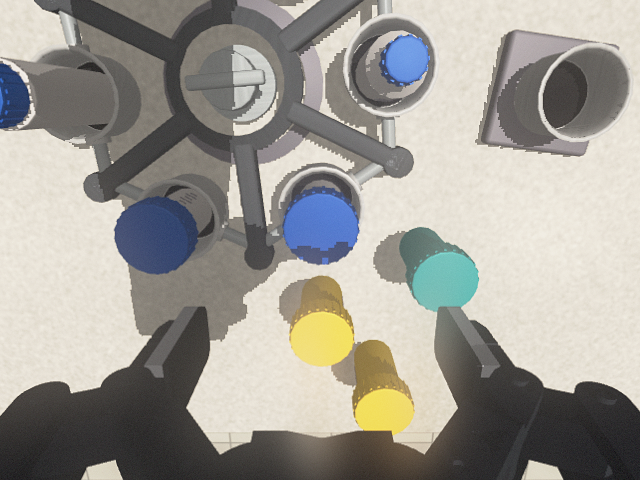

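The wrist view shows the W0 blue wide cap at (321,227), at about (0.658,-0.048), which agrees with the top view. Turquoise (445,280) and yellow (321,338), (385,412) are clear of the fingers. Going down to grasp the cap.

Call:
move_arm(
  rows=[
    [-0.002,-0.001,0.04,0,1],
    [-0.002,-0.001,0.08,0,1],
    [-0.002,-0.001,0.12,0,1],
    [-0.002,-0.001,0.14,0,1],
    [-0.002,-0.001,0.155,0,1],
    [-0.002,-0.001,0.155,0,1],
    [-0.002,-0.001,0.155,0,-1],
    [-0.002,-0.001,0.155,0,-1],
    [-0.002,-0.001,0.155,0,-1],
    [-0.002,-0.001,0.155,0,-1],
    [-0.002,-0.001,0.155,0,-1],
    [-0.002,-0.001,0.155,0,-1],
  ],
  newtons=40,
)

```text
clock: 3.2
ee_pos: [0.6599, -0.048, 0.1511]
eef_rot: [-0.0, 1.0, 0.0, 0.002]
contact_force: [-0.6, 2.1, 6.5]
opening: 0.053
grasp_force: 42.3
```

Call:
move_arm(
  rows=[
    [0,0,-0.02,0,-1],
    [0,0,-0.05,0,-1],
    [0,0,-0.09,0,-1],
    [0,0,-0.12,0,-1],
    [0.02,0.04,-0.12,0,-1],
    [0.04,0.08,-0.12,0,-1],
    [0.06,0.12,-0.12,0,-1],
    [0.08,0.16,-0.12,0,-1],
    [0.092,0.195,-0.12,0,-1],
    [0.092,0.195,-0.12,0,-1],
    [0.092,0.195,-0.12,0,-1],
  ],
)

```text
clock: 4.3
ee_pos: [0.5665, 0.1473, 0.2691]
eef_rot: [-0.001, 1.0, -0.0, 0.0]
contact_force: [-0.8, -0.5, -1.6]
opening: 0.0528
grasp_force: 42.5
```

Run:
```python
from h import *
s=env.get_state();im=eyes.capture("wrist");P=pose("wrist",s);print(s["ee_pos"],s["eef_rot"],s["opening"],s["contact_force"],s["wrist_torque"])
cv2.imwrite("pics/w2.png",im[:,:,::-1])
im=eyes.capture("scene")[:,:,::-1];cv2.imwrite("pics/s2.png",cv2.resize(im[100:300,180:420],None,fx=3,fy=3))
```

```text
[0.56646817 0.14729119 0.26907502] [-8.65789531e-04  9.99999564e-01 -3.18388971e-04  1.41942919e-04] 0.052839673912419116 [-0.76635879 -0.49366895 -1.64181132] [-0.07139438 -0.04478217 -0.00115591]
```

View pics/s2.png

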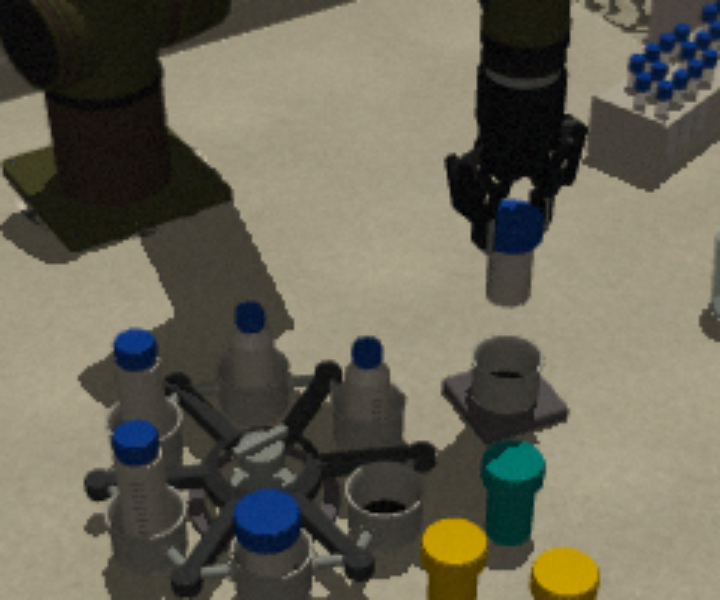

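View pics/w2.png

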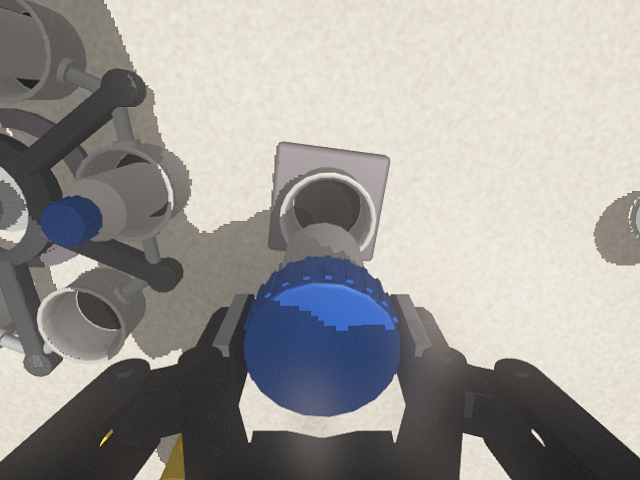

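The scene shows the bottle held upright over the stand. The wrist view shows the stand rim at about (328,212) and the bottle body at (322,245).

Run:
```python
from h import *
P=pose("wrist")
for px,z in [((328,214),.062),((322,225),.141),((299,165),.062)]: print(ray(P,px,z))
print(proj(P,[[.567,.148,.062],[.567+.036,.148,.062],[.567-.036,.148,.062],[.567,.148+.036,.062],[.567,.148-.036,.062]]))
```

```text
[0.56309375 0.15058076]
[0.54771611 0.14622169]
[0.52751721 0.13002272]
[[324.44841388 219.14801306]
 [324.31433881 264.67182683]
 [324.59271356 169.98504207]
 [373.57297828 219.1971545 ]
 [275.33234841 219.10156721]]
```

Call:
move_arm(
  rows=[
    [0,0.002,0.03,0,-1],
    [0,0.002,0.06,0,-1],
    [0,0.002,0.085,0,-1],
    [0,0.002,0.1,0,-1],
    [0,0.002,0.11,0,-1],
    [0,0.002,0.114,0,-1],
    [0,0.002,0.118,0,-1],
    [0,0.002,0.118,0,-1],
    [0,0.002,0.118,0,-1],
  ],
)

```text
clock: 5.3
ee_pos: [0.5674, 0.1488, 0.1517]
eef_rot: [0.0, 1.0, 0.0, 0.001]
contact_force: [0.0, -0.4, -1.6]
opening: 0.0527
grasp_force: 42.4
```

Call:
move_arm(
  rows=[
    [0,0,0.001,0,-1],
    [0,0,0.002,0,-1],
    [0,0,0.002,0,-1],
  ],
)

```text
clock: 5.6
ee_pos: [0.5675, 0.1489, 0.151]
eef_rot: [-0.0, 1.0, 0.0, 0.001]
contact_force: [-3.0, -0.7, 9.0]
opening: 0.053
grasp_force: 43.5
```

Call:
move_arm(
  rows=[
    [0,0,0,0,1],
    [0,0,0,0,1],
    [0,0,0,0,1],
    [0,0,0,0,1],
    [0,0,-0.02,0,1],
    [0,0,-0.05,0,1],
    [0,0,-0.1,0,1],
    [0,0,-0.155,0,1],
    [-0.002,-0.05,-0.155,0,1],
    [-0.002,-0.1,-0.155,0,1],
    [-0.002,-0.15,-0.155,0,1],
    [-0.002,-0.2,-0.155,0,1],
  ],
)

```text
clock: 6.8
ee_pos: [0.5686, -0.0526, 0.3041]
eef_rot: [-0.0, 1.0, -0.0, 0.0]
contact_force: [2.0, 0.0, -0.4]
opening: 0.0854
grasp_force: 0.0
```

Call:
move_arm(
  rows=[
    [0,-0.05,0,0,1],
    [0,-0.1,0,0,1],
    [0,-0.15,0,0,1],
    [0,-0.184,0,0,1],
    [0,-0.184,0,0,1],
    [0,-0.184,0,0,1],
  ],
)

```text
clock: 7.4
ee_pos: [0.5685, -0.2357, 0.3034]
eef_rot: [0.001, 1.0, 0.0, -0.0]
contact_force: [0.1, 0.5, 0.6]
opening: 0.0855
grasp_force: 0.0
```

Run:
```python
from h import *
s=env.get_state();im=eyes.capture("wrist");P=pose("wrist",s);print(s["ee_pos"],s["eef_rot"],s["clock"])
cv2.imwrite("pics/w3.png",im[:,:,::-1])
for c,st in blobs(im,(105,120,30),(125,255,255),150): print(c.round(1),st,ray(P,c,.145).round(4))
```

```text
[ 0.56845395 -0.23567373  0.30338081] [ 9.74380932e-04  9.99999340e-01  4.80321302e-04 -3.74694122e-04] 7.4
[424.5  43.7] [ 388    5   73   79 4127] [ 0.4578 -0.1808]
[625.4  29.6] [ 608    4   32   52 1315] [ 0.4508 -0.0755]
[323.2 240.8] [ 292  214   61   49 2191] [ 0.5682 -0.2345]
[400.8 337.4] [ 374  315   61   56 1937] [ 0.6366 -0.1825]
```

View pics/w3.png

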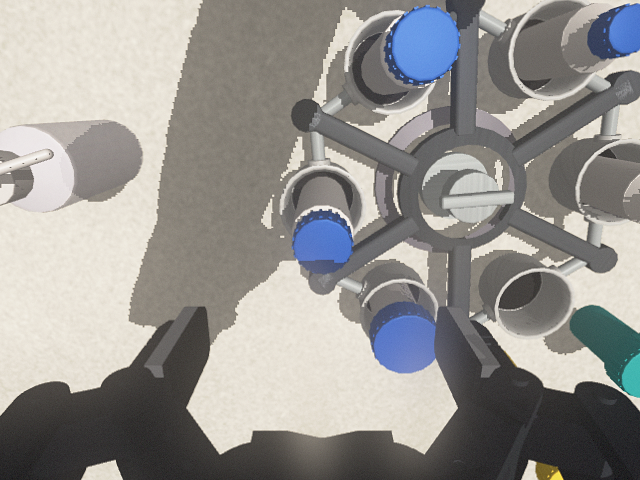

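The wrist view shows T2's cap at (323,242), about (0.569,-0.2345), and its fingers are clear of W1 at (403,338). Gripping the straight body.

Call:
move_arm(
  rows=[
    [-0.001,0.001,0.04,0,1],
    [-0.001,0.001,0.08,0,1],
    [-0.001,0.001,0.115,0,1],
    [-0.001,0.001,0.13,0,1],
    [-0.001,0.001,0.138,0,1],
    [-0.001,0.001,0.138,0,1],
    [-0.001,0.001,0.138,0,-1],
    [-0.001,0.001,0.138,0,-1],
    [-0.001,0.001,0.138,0,-1],
    [-0.001,0.001,0.138,0,-1],
    [-0.001,0.001,0.138,0,-1],
    [-0.001,0.001,0.138,0,-1],
  ],
)

```text
clock: 8.65
ee_pos: [0.5705, -0.2345, 0.1674]
eef_rot: [0.0, 1.0, -0.0, 0.001]
contact_force: [-0.6, 0.4, 5.3]
opening: 0.0412
grasp_force: 40.2
```

Call:
move_arm(
  rows=[
    [0,0,-0.02,0,-1],
    [0,0,-0.06,0,-1],
    [0,0,-0.1,0,-1],
    [0,0,-0.145,0,-1],
    [-0.02,0.04,-0.145,0,-1],
    [-0.04,0.08,-0.145,0,-1],
    [-0.06,0.12,-0.145,0,-1],
    [-0.08,0.16,-0.145,0,-1],
    [-0.088,0.186,-0.145,0,-1],
    [-0.088,0.186,-0.145,0,-1],
    [-0.088,0.186,-0.145,0,-1],
  ],
)

```text
clock: 9.75
ee_pos: [0.6575, -0.0475, 0.3102]
eef_rot: [-0.001, 1.0, -0.0, -0.001]
contact_force: [-0.1, -0.2, -2.2]
opening: 0.0411
grasp_force: 41.2
```

Run:
```python
from h import *
s=env.get_state();im=eyes.capture("wrist");P=pose("wrist",s);print(s["ee_pos"],s["eef_rot"],s["clock"])
b=np.array([.6586,-.0485]);a=np.linspace(0,2*np.pi,40)
pts=np.c_[b[0]+.036*np.cos(a),b[1]+.036*np.sin(a),0*a+.062]
im=im.copy()
for u,v in proj(P,pts): cv2.circle(im,(int(u),int(v)),1,(255,0,0),-1)
cv2.imwrite("pics/w4.png",im[:,:,::-1])
```

```text
[ 0.65753803 -0.04749185  0.31017031] [-6.15509246e-04  9.99999454e-01 -2.24879389e-04 -8.13814112e-04] 9.75
```

View pics/w4.png

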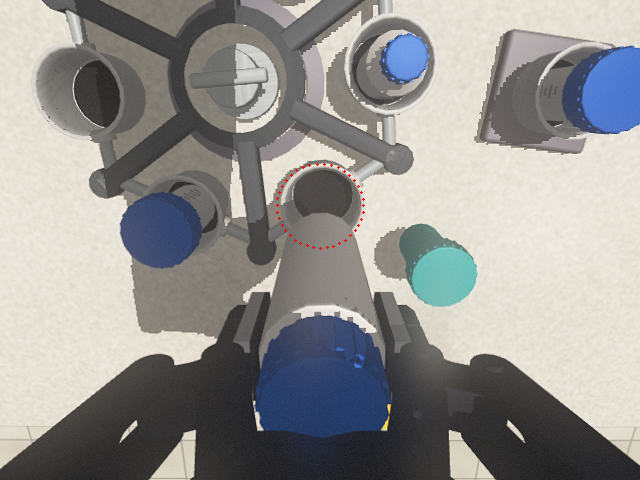

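The projected rim circle matches bucket 0 in the picture, centred at (320,205), and the bottle is upright above it. Lowering.

Call:
move_arm(
  rows=[
    [0,-0.001,0.04,0,-1],
    [0,-0.001,0.08,0,-1],
    [0,-0.001,0.11,0,-1],
    [0,-0.001,0.125,0,-1],
    [0,-0.001,0.135,0,-1],
    [0,-0.001,0.14,0,-1],
    [0,-0.001,0.143,0,-1],
    [0,-0.001,0.145,0,-1],
    [0,-0.001,0.145,0,-1],
  ],
)

```text
clock: 10.7
ee_pos: [0.6586, -0.0494, 0.1674]
eef_rot: [0.0, 1.0, -0.0, 0.001]
contact_force: [0.2, -0.1, 1.3]
opening: 0.0411
grasp_force: 41.2
```

Call:
move_arm(
  rows=[
    [0,0,0,0,1],
    [0,0,0,0,1],
    [0,0,0,0,1],
    [0,0,0,0,1],
    [0,0,-0.02,0,1],
    [0,0,-0.06,0,1],
    [0,0,-0.1,0,1],
    [0,0,-0.14,0,1],
    [0.05,-0.003,-0.14,0,1],
    [0.1,-0.006,-0.14,0,1],
    [0.15,-0.009,-0.14,0,1],
    [0.2,-0.013,-0.14,0,1],
  ],
)

```text
clock: 11.9
ee_pos: [0.4563, -0.0619, 0.3059]
eef_rot: [-0.0, 1.0, -0.0, 0.0]
contact_force: [-0.9, -1.3, 1.5]
opening: 0.0854
grasp_force: 0.0
```

Call:
move_arm(
  rows=[
    [0.009,0,0,0,1],
    [0.009,0,0,0,1],
    [0.009,0,0,0,1],
  ],
)

```text
clock: 12.2
ee_pos: [0.4507, -0.0621, 0.3065]
eef_rot: [0.0, 1.0, -0.0, 0.001]
contact_force: [0.7, -0.0, -0.8]
opening: 0.0853
grasp_force: 0.0
```

Run:
```python
from h import *
s=env.get_state();im=eyes.capture("wrist");P=pose("wrist",s);print(s["ee_pos"],s["eef_rot"],s["clock"])
cv2.imwrite("pics/w5.png",im[:,:,::-1])
for c,st in blobs(im,(105,120,30),(125,255,255),150): print(c.round(1),st,ray(P,c,.125).round(4))
```

```text
[ 0.45068225 -0.06208554  0.30654861] [ 4.35250969e-05  9.99998983e-01 -1.32024302e-04  1.41939749e-03] 12.2
[322.5 226.5] [ 302  207   41   39 1117] [ 0.449  -0.0615]
[147.4 259.1] [137 241  19  37 275] [ 0.4727 -0.1821]
[579.7 357.7] [ 537  327   80   61 3172] [0.552  0.1326]
[399.7 358.9] [392 347  17  26 254] [ 0.5531 -0.0032]
[217.4 431.7] [ 193  414   44   41 1027] [ 0.6227 -0.1461]
```

View pics/w5.png

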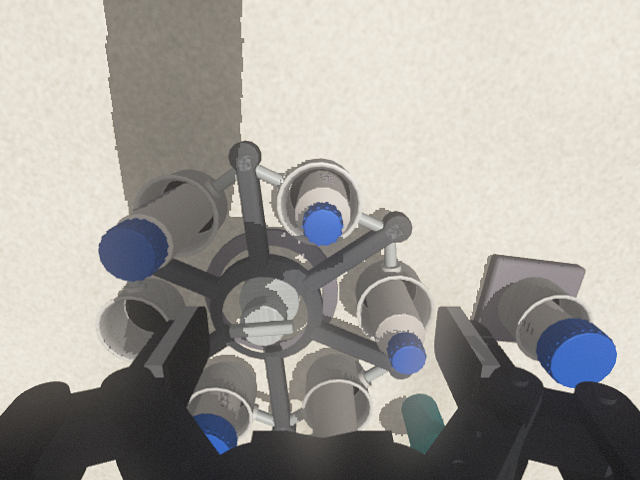

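N4's cap is at (322,226), about (0.449,-0.062). T3's cap at (132,250) and N5's at (407,353) are clear. Gripping N4 by its straight body.

Call:
move_arm(
  rows=[
    [0.001,0,0.04,0,1],
    [0.001,0,0.08,0,1],
    [0.001,0,0.12,0,1],
    [0.001,0,0.15,0,1],
    [0.001,0,0.164,0,1],
    [0.001,0,0.164,0,1],
    [0.001,0,0.164,0,-1],
    [0.001,0,0.164,0,-1],
    [0.001,0,0.164,0,-1],
    [0.001,0,0.164,0,-1],
    [0.001,0,0.164,0,-1],
    [0.001,0,0.164,0,-1],
  ],
)

```text
clock: 13.45
ee_pos: [0.4494, -0.0621, 0.1432]
eef_rot: [0.0, 1.0, -0.0, 0.002]
contact_force: [-0.4, 1.9, 6.4]
opening: 0.0411
grasp_force: 40.3
```

Call:
move_arm(
  rows=[
    [0,0,-0.02,0,-1],
    [0,0,-0.06,0,-1],
    [0,0,-0.1,0,-1],
    [0,0,-0.15,0,-1],
    [-0.025,-0.036,-0.15,0,-1],
    [-0.05,-0.072,-0.15,0,-1],
    [-0.075,-0.108,-0.15,0,-1],
    [-0.1,-0.144,-0.15,0,-1],
    [-0.119,-0.174,-0.15,0,-1],
    [-0.119,-0.174,-0.15,0,-1],
    [-0.119,-0.174,-0.15,0,-1],
  ],
)

```text
clock: 14.55
ee_pos: [0.5668, -0.2365, 0.291]
eef_rot: [0.001, 1.0, 0.001, -0.001]
contact_force: [-0.1, 0.5, -1.7]
opening: 0.041
grasp_force: 41.0
```

Run:
```python
from h import *
s=env.get_state();im=eyes.capture("wrist");P=pose("wrist",s);print(s["ee_pos"],s["eef_rot"],s["clock"])
b=np.array([.5686,-.2358]);a=np.linspace(0,2*np.pi,40)
pts=np.c_[b[0]+.036*np.cos(a),b[1]+.036*np.sin(a),0*a+.062]
im=im.copy()
for u,v in proj(P,pts): cv2.circle(im,(int(u),int(v)),1,(255,0,0),-1)
cv2.imwrite("pics/w6.png",im[:,:,::-1])
```

```text
[ 0.56679489 -0.23645552  0.29096928] [ 6.73343704e-04  9.99999218e-01  5.18983192e-04 -9.16748315e-04] 14.55
```

View pics/w6.png

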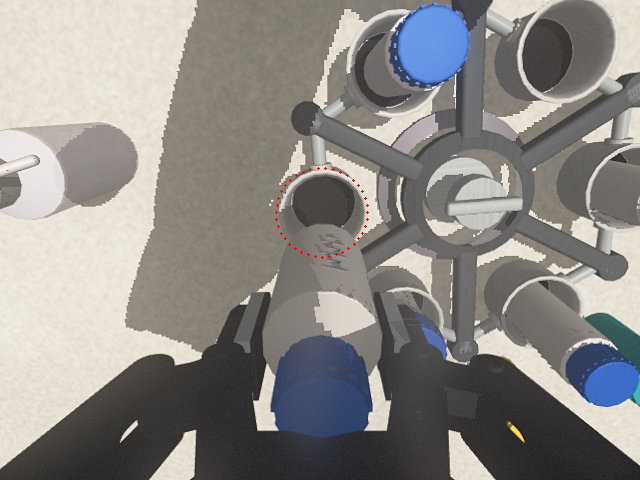

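The bucket 2 rim at (322,210) matches the projected circle. Lowering.

Call:
move_arm(
  rows=[
    [0,0.001,0.04,0,-1],
    [0,0.001,0.08,0,-1],
    [0,0.001,0.115,0,-1],
    [0,0.001,0.13,0,-1],
    [0,0.001,0.14,0,-1],
    [0,0.001,0.145,0,-1],
    [0,0.001,0.148,0,-1],
    [0,0.001,0.15,0,-1],
    [0,0.001,0.15,0,-1],
  ],
)

```text
clock: 15.5
ee_pos: [0.5679, -0.2352, 0.1432]
eef_rot: [-0.0, 1.0, -0.0, 0.001]
contact_force: [-0.7, 1.7, 1.3]
opening: 0.041
grasp_force: 41.1
```

Call:
move_arm(
  rows=[
    [0,0,0,0,1],
    [0,0,0,0,1],
    [0,0,0,0,1],
    [0,0,0,0,1],
    [0,0,-0.02,0,1],
    [0,0,-0.06,0,1],
    [0,0,-0.11,0,1],
    [0,0,-0.16,0,1],
    [0,0.05,-0.16,0,1],
    [0,0.1,-0.16,0,1],
    [0,0.15,-0.16,0,1],
    [0,0.2,-0.16,0,1],
  ],
)

```text
clock: 16.7
ee_pos: [0.567, -0.0334, 0.3022]
eef_rot: [0.0, 1.0, 0.0, 0.0]
contact_force: [0.4, -0.5, 0.2]
opening: 0.0853
grasp_force: 0.0
```

Call:
move_arm(
  rows=[
    [0,0.05,0,0,1],
    [0,0.1,0,0,1],
    [0,0.15,0,0,1],
    [0,0.184,0,0,1],
    [0,0.184,0,0,1],
    [0,0.184,0,0,1],
  ],
)

```text
clock: 17.3
ee_pos: [0.567, 0.1497, 0.3017]
eef_rot: [-0.001, 1.0, -0.0, -0.0]
contact_force: [-0.0, -0.5, 1.0]
opening: 0.0855
grasp_force: 0.0
```

Run:
```python
from h import *
s=env.get_state();im=eyes.capture("wrist");P=pose("wrist",s);print(s["ee_pos"],s["eef_rot"],s["clock"])
cv2.imwrite("pics/w7.png",im[:,:,::-1])
for c,st in blobs(im,(105,120,30),(125,255,255),150): print(c.round(1),st,ray(P,c,.104).round(4),proj(P,[.5675,.149,.108]))
```

```text
[0.56700438 0.14965148 0.30170817] [-8.82392306e-04  9.99999536e-01 -3.45816285e-04 -1.72193295e-04] 17.3
[ 96.  206.1] [  71  184   53   45 1661] [ 0.5552 -0.0091] [[320.78598451 225.26468848]]
[321.2 219.6] [ 283  186   78   63 3669] [0.5645 0.1493] [[320.78598451 225.26468848]]
[ 31.5 362.7] [   0  335   69   58 2680] [ 0.6852 -0.0841] [[320.78598451 225.26468848]]
```

Bottle still centred (dark edge trims the mask as before). Grasp at the same height as before.

Call:
move_arm(
  rows=[
    [0,0,0.04,0,1],
    [0,0,0.08,0,1],
    [0,0,0.12,0,1],
    [0,0,0.14,0,1],
    [0,0,0.152,0,1],
    [0,0,0.152,0,1],
    [0,0,0.152,0,-1],
    [0,0,0.152,0,-1],
    [0,0,0.152,0,-1],
    [0,0,0.152,0,-1],
    [0,0,0.152,0,-1],
    [0,0,0.152,0,-1],
  ],
)

```text
clock: 18.55
ee_pos: [0.5686, 0.1493, 0.1519]
eef_rot: [0.0, 1.0, 0.0, 0.002]
contact_force: [0.3, -0.3, 6.7]
opening: 0.0526
grasp_force: 42.5
```

Call:
move_arm(
  rows=[
    [0,0,-0.02,0,-1],
    [0,0,-0.06,0,-1],
    [0,0,-0.1,0,-1],
    [0,0,-0.145,0,-1],
    [0.022,-0.04,-0.145,0,-1],
    [0.044,-0.08,-0.145,0,-1],
    [0.066,-0.12,-0.145,0,-1],
    [0.088,-0.16,-0.145,0,-1],
    [0.11,-0.2,-0.145,0,-1],
    [0.117,-0.214,-0.145,0,-1],
    [0.117,-0.214,-0.145,0,-1],
    [0.117,-0.214,-0.145,0,-1],
  ],
)

```text
clock: 19.75
ee_pos: [0.4503, -0.0649, 0.2952]
eef_rot: [0.0, 1.0, 0.0, 0.0]
contact_force: [-0.0, -0.4, -1.7]
opening: 0.053
grasp_force: 42.6
```

Run:
```python
from h import *
s=env.get_state();im=eyes.capture("wrist");P=pose("wrist",s);print(s["ee_pos"],s["eef_rot"],s["clock"])
b=np.array([.4514,-.0641]);a=np.linspace(0,2*np.pi,40)
pts=np.c_[b[0]+.036*np.cos(a),b[1]+.036*np.sin(a),0*a+.062]
im=im.copy()
for u,v in proj(P,pts): cv2.circle(im,(int(u),int(v)),1,(255,0,0),-1)
cv2.imwrite("pics/w8.png",im[:,:,::-1])
```

```text
[ 0.45032488 -0.06489178  0.29520125] [4.09897024e-04 9.99999766e-01 2.85699326e-04 4.67833815e-04] 19.75
```

View pics/w8.png

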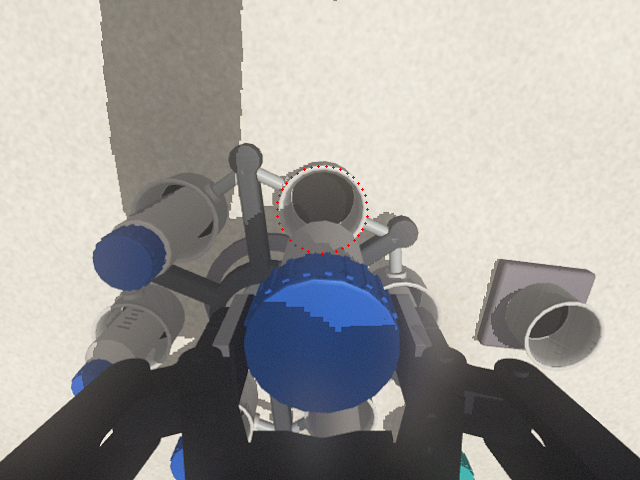

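The bucket 4 rim at (321,206) matches, and the stand bucket at (563,330) is empty. Lowering.

Call:
move_arm(
  rows=[
    [0,0.001,0.04,0,-1],
    [0,0.001,0.08,0,-1],
    [0,0.001,0.11,0,-1],
    [0,0.001,0.125,0,-1],
    [0,0.001,0.135,0,-1],
    [0,0.001,0.14,0,-1],
    [0,0.001,0.143,0,-1],
    [0,0.001,0.145,0,-1],
    [0,0.001,0.145,0,-1],
  ],
)

```text
clock: 20.7
ee_pos: [0.4511, -0.0637, 0.1519]
eef_rot: [-0.0, 1.0, 0.0, 0.001]
contact_force: [-2.6, 0.9, 8.8]
opening: 0.0527
grasp_force: 43.6
```

Contact with the floor. Release, lift, and back off toward the robot's left to clear the view.

Call:
move_arm(
  rows=[
    [0,0,0,0,1],
    [0,0,0,0,1],
    [0,0,0,0,1],
    [0,0,0,0,1],
    [0,0,-0.02,0,1],
    [0,0,-0.06,0,1],
    [0,0,-0.11,0,1],
    [0,0,-0.16,0,1],
    [0,0.05,-0.16,0,1],
    [0,0.1,-0.16,0,1],
    [0,0.15,-0.16,0,1],
    [0,0.2,-0.16,0,1],
  ],
)

```text
clock: 21.9
ee_pos: [0.4501, 0.1376, 0.3102]
eef_rot: [0.001, 1.0, 0.0, 0.0]
contact_force: [0.9, -0.3, -0.7]
opening: 0.0858
grasp_force: 0.0
```

Call:
move_arm(
  rows=[
    [0,0.05,0,0,1],
    [0,0.1,0,0,1],
    [0,0.15,0,0,1],
    [0,0.2,0,0,1],
    [0,0.2,0,0,1],
    [0,0.2,0,0,1],
  ],
)

```text
clock: 22.5
ee_pos: [0.4498, 0.337, 0.3092]
eef_rot: [-0.001, 1.0, -0.001, -0.0]
contact_force: [0.2, 0.2, -0.4]
opening: 0.0856
grasp_force: 0.0
```

Run:
```python
from h import *
a=eyes.capture("top")[:,:,::-1];b=eyes.capture("scene")[:,:,::-1]
A=cv2.resize(a[185:350,225:450],(400,293));B=cv2.resize(b[170:320,190:390],(400,300))
cv2.imwrite("pics/end.png",np.hstack([cv2.resize(A,(400,300)),B]))
P=pose("top")
for c,s in blobs(a[:,:,::-1].copy(),(105,120,50),(125,255,255)):
    if c[0]>250: print(c.round(1),s[4],[ray(P,c,z).round(3) for z in(.108,.130,.152)])
```

```text
[394.2 219.3] 495 [array([ 0.667, -0.169]), array([ 0.664, -0.166]), array([ 0.662, -0.162])]
[340.5 222.7] 244 [array([ 0.663, -0.052]), array([ 0.66 , -0.051]), array([ 0.657, -0.051])]
[428.4 264.5] 129 [array([ 0.567, -0.239]), array([ 0.567, -0.234]), array([ 0.566, -0.23 ])]
[317.2 274.4] 121 [array([0.551, 0.001]), array([0.551, 0.001]), array([0.551, 0.   ])]
[348.5 320.8] 518 [array([ 0.451, -0.064]), array([ 0.453, -0.063]), array([ 0.454, -0.062])]
[407.  316.9] 253 [array([ 0.457, -0.189]), array([ 0.458, -0.185]), array([ 0.46 , -0.182])]
```

View pics/end.png

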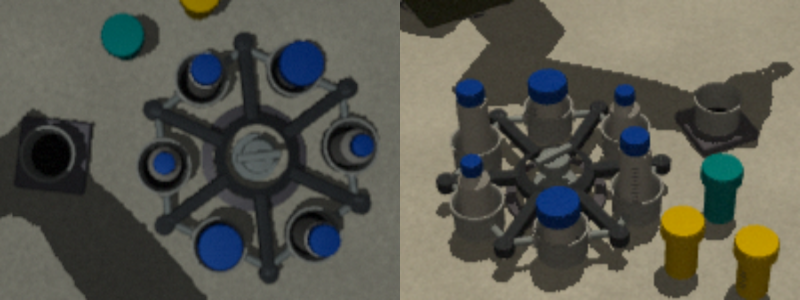

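The final views show all six bottles upright, with twins opposite: wide (300,62)/(220,245), tall (205,70)/(323,240) and narrow (164,162)/(360,146). The stand bucket at (52,152) is empty.

```bash
python3 -c "
from cell import ticket;print(ticket.sign_off())"
```

```text
the job is handed in; nothing more can be done
None
```

The rotor is balanced: all six bottles stand upright, one to a bucket, each straight across the hub from its twin, the stand bucket is empty, and the job was handed in at about 23 s.

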